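Dab from the balm box and close its pinned cover

TASK

Take the metal spatula from its rest, dip the tip of its blade into the open round well of the wooden balm box, and put the spatula back on its rest the way it lay. Then close the box: slide the metal cover along the box top by its handle, without lifting it away, until its hole is over the upright pin and it drops down flat, closing the well. Leave the other things on the nightstand where they are.

Things in the scene. Friction and masses are not known exactly. Their poses are not given: they have to be found in the camera images.
- balm_box: Wooden block 280 x 130 x 45 mm high, fixed to the nightstand. Origin: centre of its underside; x along its length towards the pin end, z up. Its top is a flat deck 45 mm above the origin. A round well and, nearer the +x end, an upright steel pin.
- well (a point): Centre of the mouth of the open round well in the box, at deck height: 53 mm along the box's +x from its origin. The well is 56 mm in diameter and 33 mm deep, and empty. Axes as the box's.
- pin (a point): Foot of the fixed upright pin, at deck height, 105 mm along the box's +x from its origin (52 mm beyond the well's centre). The pin is 16 mm in diameter with a domed top and stands 10 mm above the deck. Axes as the box's.
- cover: Loose metal plate 130 x 90 x 6 mm, 0.2 to 0.4 kg, lying flat on the deck at the end away from the pin, x within 0.2 rad of the box's x. Origin: centre of its underside; x along its length to the end with the hole, z up. That end has a lip turned up 35 degrees (reaching 15 mm farther, to 15 mm high), so the plate rides up over the pin when slid.
- cover_handle (a point): Centre of the cover's wooden bar handle: 44 mm long along the cover's x, 14 mm wide along its y, from 6 to 32 mm above the plate's underside; this point lies 12 mm towards -x of the cover's origin and 19 mm above its underside. Axes as the cover's. With the cover home it stands over the well's centre.
- cover_hole (a point): Centre of the cover's round through hole (22 mm in diameter) at the underside, 40 mm towards +x of the cover's origin, 52 mm from the handle's centre. Axes as the cover's.
- spatula_rest: Fixed. Origin: underside, below the spatula's grip point; x the way the blade points. Base 165 x 64 x 6 mm; a low pocket for the blade tip (side walls 40 mm apart inside, 20 mm high, end wall at x = 80 mm); at x = -48 mm two steel posts (30 mm clear between, 102 mm high) with a cross bar (top at 88 mm) that carries the handle.
- seat (a point): Point 62 mm above the origin of the rest, where the spatula's grip point lies when it is on the rest. Axes as the rest's.
- spatula_grip (a point): Grip point and balance point of the loose steel spatula (170 mm, 50 to 100 g). Axes level on the rest: z up, x the way the blade points, y across; the spatula slopes tip-down 35 degrees. Along the slope the handle (14 wide, 10 thick) runs from -75 to +25 mm, the blade (24 wide, 3 thick) on to +95. A grasp from straight above across y keeps the slope.
- spatula_tip (a point): End of the spatula's blade: 78 mm along x and 54.5 mm below the grip point in its axes.
- saucer: Bystander, leave in place; loose. Yellow ceramic saucer, 124 mm in diameter, 20 mm high; origin at the centre of its underside.
- compact: Bystander, leave in place; loose. Round closed mirror compact, 72 mm in diameter, 17 mm high; origin at the centre of its underside.
- roller: Bystander, leave in place; loose. Plastic massage roller lying down, 140 mm long, 44 mm high; origin under the middle, x towards the roller head.
- tweezers: Bystander, leave in place; loose. Flat grey case 120 x 70 x 9 mm with three steel tweezers on it; origin at the centre of its underside.
- dispenser: Bystander, leave in place; loose. Clear acrylic cup with a push dispenser top, 74 mm in diameter, 108 mm high; origin at the centre of its underside.

How it is judged:
By the outcome, as a careful person would: the job done as asked, in the order asked, and still so for the second after the job is handed in, with the robot touching nothing.
It also fails if it takes over 61 s, if anything falls off the work surface, if the arm or the gripper's body presses on something with over 40 N, if the wrist force passes 120 N, or if a joint passes its speed limit or range.

ROBOT

A 6-joint arm with a two-finger parallel gripper is mounted at the origin on the work surface. World frame = base frame: x ahead of the robot, y to its left, z up, the work surface at z = 0. Lengths are in m, angles in rad, forces in N, time in s.
With the tool pointing down it reaches from about 0.3 to 0.775 m from the base axis. Payload 14.6 kg.
Tool frame: the origin (TCP) lies between the finger pads; the fingertips stand 19 mm ahead of it and the grasp point (between the pads) is the TCP; z points along the fingers, y is the direction in which the jaws open and shut (so a half turn about z gives the same grasp; the last joint's range is limited). The gripper opens to 94 mm and grips with 3 to 60 N. Pads are 16 mm wide; open, the fingers measure 119 mm over their backs; the gripper's body (75 mm by 177 mm) begins 78 mm behind the grasp point.
Start: joints at [-1.244, 0.3, 1.521, -0, 1.321, -0.067], TCP at [0.211, -0.508, 0.224] pointing down, gripper open.
Joint ranges: [-3.03, 3.03], [-0.79, 2.21], [0.23, 2.52], [-1.04, 4.18], [0, 3.07], [-2.55, 2.55]. Speed limits (rad/s): [2.22, 2.22, 2.57, 3.14, 3.14, 3.14].

INTERFACE

Orientations are given as [roll, pitch, yaw] about the fixed x, y, z axes, in that order (R = Rz(yaw) Ry(pitch) Rx(roll)).
In Python, from station import telemetry, vision, ctrl gives the robot as it stands. The module is installed in compiled form; this text tells all that it offers.
- The arm moves only by the shell command python3 -m creep 'ROWS' [FORCE]. ROWS is JSON, a list of rows, each a list of 3 entries, a list of its own where there are three numbers: the shift along the tool's x, y, z in units of 50 mm (1.0 is 50 mm), then the turn about the tool's z in units of 8 degrees (1.0 is 8 degrees), then the opening, from 0 (shut) to 1 (fully open). In form: [[[tx, ty, tz], twist, gripper], ...]. A call has 1 to 12 rows; each row is the pose to reach, as a shift and turn from the pose commanded when the call began, along the tool's axes at that moment; what a row does not reach only later rows make up. A row lasts 1/10 s, in which the tool goes at most 50 mm and 8.59 degrees, less where a joint would pass 70% of its speed; a pose out of reach is approached as far as the arm can. A call with a gripper value outside its range is refused whole. The fingers move at their own pace and stop on an object; FORCE is the grip in N (left out, the last holds). Time passes only in rows, so rows that repeat a pose let the fingers close. It gives the time, the measured TCP pose, the force and the opening at its end, in the units of the state.
- telemetry.get_obs(): the state, without advancing time (a new reading comes with each control period).
- vision.camera(name): name is "scene" or "top"; returns a dict with "img" (400x640x3 uint8, red, green, blue), "depth" (400x640 float32, m along the optical axis (not along the pixel's ray), 0 where there is no reading), "vertical_fov" (degrees; the focal length in pixels is half the picture's height over the tangent of half this angle, whatever the lens; pixels are square), "cx", "cy" (the principal point, pixels), "extrinsics" (4x4, takes a point from camera to world coordinates). Camera axes: x right, y down, z forward; pixel columns grow to the right and rows downward; lengths in m; the calibration is good to about 2 mm. A picture is of the moment at which its call begins.
- ctrl.hand_in(): hands the job in, once; it reports no verdict.
The state is a dict: "time_s": time; "qpos": joint angles; "joint_vel": joint speeds; "tau": joint torques, N m; "ee_pos": TCP position; "eef_rot": TCP orientation; "force": force on the tool from outside, world axes, zero at the start; "moment": the same for the moment, N m; "grip_width": finger opening in m.
Only numpy, scipy, OpenCV 4.12 (cv2) and the standard library are available. Lean on these libraries where they do the work, as an engineer would, in place of code of your own. Each camera call takes 0.05 s, during which the arm holds its last target.

## Working session

There is one attempt and no reset: what is moved stays moved. The work goes in short steps, Python scripts to look and compute and a shell command to move; the robot and the scene stay as the last step left them, time stands still between calls to the robot, and variables do not carry over. Pictures are saved under pics/ and viewed, and the job is handed in when it is done.

```bash
mkdir -p pics
python3 - <<'E'
from station import telemetry, vision, ctrl
import cv2,numpy as np
print(telemetry.get_obs())
for n in("scene","top"):
    c=vision.camera(n); cv2.imwrite(f"pics/{n}0.png",c["img"][...,::-1]); np.savez(f"{n}0.npz",**c)
    print(n,c["vertical_fov"],c["cx"],c["cy"],c["extrinsics"].round(4).tolist())
E
```

```text
{'time_s': 0.0, 'qpos': array([-1.24363522e+00,  3.00452808e-01,  1.52158569e+00, -1.34850742e-05,
        1.32069591e+00, -6.66147333e-02]), 'joint_vel': array([-4.06371418e-05,  5.30169669e-04,  2.49424080e-04,  2.79518266e-03,
       -7.88287864e-04,  1.04927875e-03]), 'tau': array([ 2.64262766e-03, -5.31805658e+01, -3.52736878e+01,  7.09651038e-02,
        2.43651151e-02, -9.50523577e-05]), 'ee_pos': array([ 0.21093164, -0.50768237,  0.2238944 ]), 'eef_rot': array([-3.14045256e+00, -6.29688575e-05,  3.93779149e-01]), 'force': array([-0.33026206,  0.29770438,  0.05656711]), 'moment': array([ 0.03568414,  0.03025986, -0.01064282]), 'grip_width': 0.09395002892053775}
scene 42.771619045025076 317.3286706075863 197.161416525598 [[-0.4119, 0.7694, -0.4882, 1.2144], [0.9112, 0.3443, -0.2263, 0.2696], [-0.006, -0.5381, -0.8429, 1.1671], [0.0, 0.0, 0.0, 1.0]]
top 55.63656534565797 317.4131949472679 202.17452794501125 [[-0.0154, -0.9918, 0.1267, 0.4921], [-0.9998, 0.0138, -0.0137, 0.0015], [0.0119, -0.1269, -0.9918, 0.8928], [0.0, 0.0, 0.0, 1.0]]
```

View pics/scene0.png

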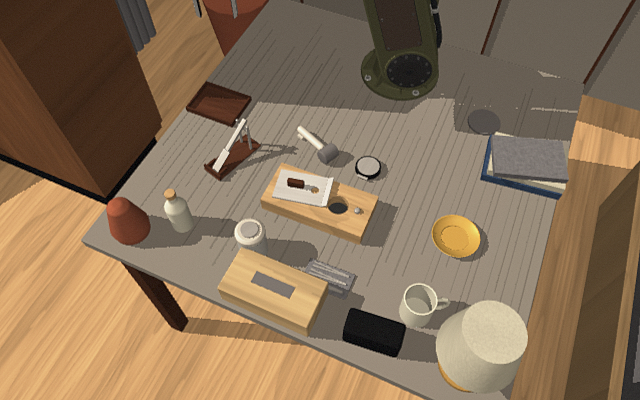

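View pics/top0.png

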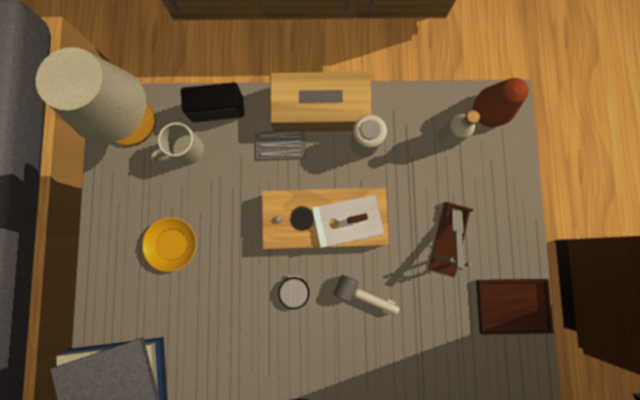

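The views show the box at about (325,218) in the top image, with the cover to the right and the pin and well to the left. The spatula on its rest is at about (452,240). I'll zoom in and check the geometry next.

```bash
cat > h.py <<'E'
import numpy as np,cv2
def load(n): return dict(np.load(n+".npz"))
def K(c):
    f=200/np.tan(np.radians(float(c["vertical_fov"])/2)); return f,float(c["cx"]),float(c["cy"])
def cloud(c):
    f,cx,cy=K(c); v,u=np.mgrid[0:400,0:640]; d=c["depth"]
    P=np.stack([(u-cx)/f*d,(v-cy)/f*d,d,np.ones_like(d)],-1)@c["extrinsics"].T
    P=P[...,:3]; P[d==0]=np.nan; return P
def plane(c,u,v,z):
    f,cx,cy=K(c); E=c["extrinsics"]; r=E[:3,:3]@np.array([(u-cx)/f,(v-cy)/f,1]); o=E[:3,3]
    return o+r*(z-o[2])/r[2]
def proj(c,p):
    f,cx,cy=K(c); q=np.linalg.inv(c["extrinsics"])@np.r_[p,1]; return f*q[0]/q[2]+cx,f*q[1]/q[2]+cy
E
python3 - <<'E'
from h import *
for n in("scene0","top0"):
    c=load(n);P=cloud(c)
    print(n,"TCP px",proj(c,[.211,-.508,.224]),"base",proj(c,[0,0,0]))
    pts={"scene0":[(300,330),(455,237),(360,225),(368,165),(270,180),(400,80)],"top0":[(220,320),(170,245),(375,240),(293,292),(300,240),(360,210),(600,300)]}[n]
    for u,v in pts: print((u,v),P[v,u].round(4),c["depth"][v,u])
c=load("top0");im=c["img"][...,::-1]
a=cv2.resize(im[170:270,250:400],None,fx=5,fy=5,interpolation=cv2.INTER_CUBIC);cv2.imwrite("pics/tbox.png",a)
a=cv2.resize(im[190:290,400:500],None,fx=6,fy=6,interpolation=cv2.INTER_CUBIC);cv2.imwrite("pics/tsp.png",a)
c=load("scene0");im=c["img"][...,::-1]
a=cv2.resize(im[105:250,190:390],None,fx=4,fy=4,interpolation=cv2.INTER_CUBIC);cv2.imwrite("pics/sc.png",a)
E
```

```text
scene0 TCP px (np.float64(216.08440366266123), np.float64(11.080992029222358)) base (np.float64(398.90156513716), np.float64(72.67770286212851))
(300, 330) [0.8988 0.0766 0.036 ] 1.1511482
(455, 237) [0.509  0.3301 0.0075] 1.3081415
(360, 225) [0.5958 0.1006 0.0441] 1.2867705
(368, 165) [0.3975 0.0468 0.022 ] 1.4144529
(270, 180) [ 0.5426 -0.1853  0.0036] 1.4115641
(400, 80) [0.2267 0.0566 0.1942] 1.3504493
top0 TCP px (np.float64(619.5004451190736), np.float64(415.1878292780906)) base (np.float64(316.7268812051263), np.float64(479.1039956020521))
(220, 320) [0.339  0.215  0.0008] 0.8623624
(170, 245) [0.5103 0.3329 0.0035] 0.8797653
(375, 240) [ 0.5136 -0.1374  0.0448] 0.84562963
(293, 292) [0.4001 0.0478 0.016 ] 0.85733825
(300, 240) [0.5162 0.0299 0.0423] 0.8461596
(360, 210) [ 0.5811 -0.1056  0.0473] 0.8513331
(600, 300) [ 0.2954 -1.0545 -0.5269] 1.3976482
```

```bash
ls pics
```

```text
sc.png
scene0.png
tbox.png
top0.png
tsp.png
```

View pics/tbox.png

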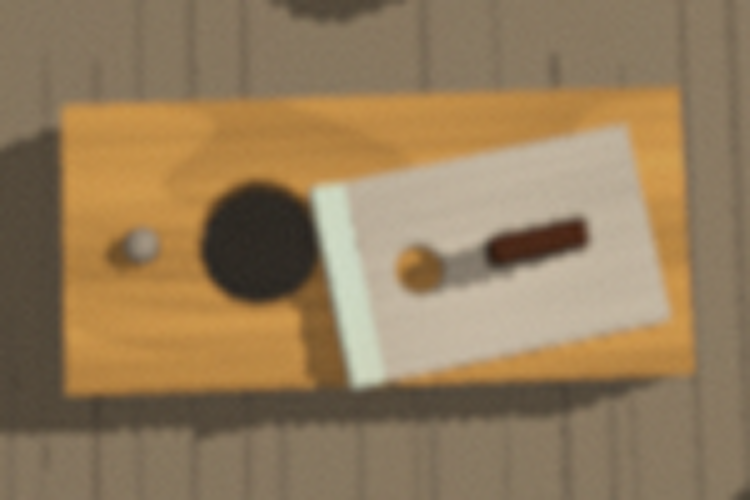

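View pics/tsp.png

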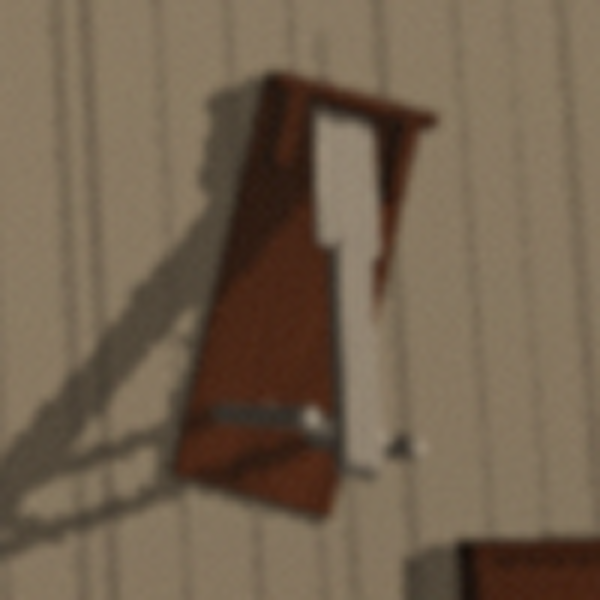

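View pics/sc.png

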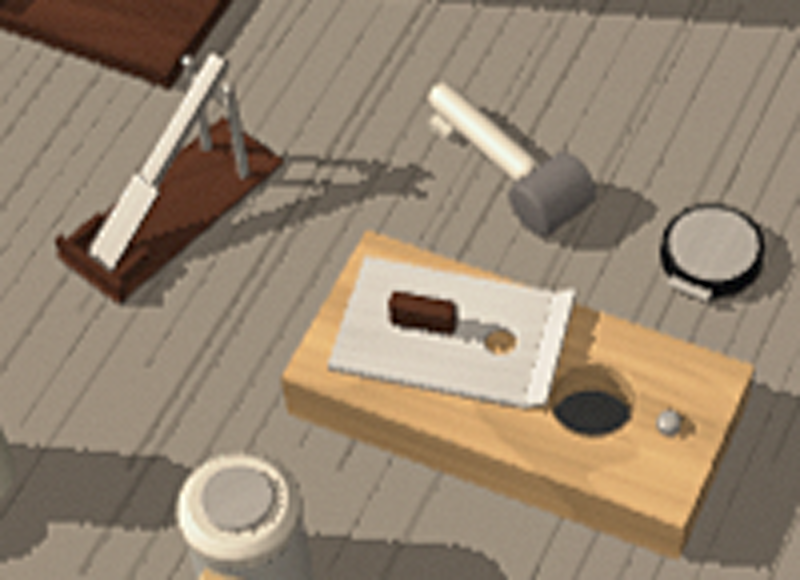

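The pictures show these features:
- **Box:** corners at about (262,190), (386,188), (389,245) and (263,249) in the top view.
- **Pin and well:** the pin is at about (278,219) and the well at (302,218).
- **Cover:** turned about 10°, with the hole at (334,224) and the handle at (357,218).
- **Rest:** the blade end is at the top, around (447,205), with posts near (452,258) and (467,264).

Next I'll measure them.

```bash
cat > m.py <<'E'
from h import *
def comps(m):
    n,l,s,ce=cv2.connectedComponentsWithStats(m.astype(np.uint8)); 
    return [(l==i) for i in range(1,n) if s[i,4]>15]
for n in("top0","scene0"):
    c=load(n);P=cloud(c);im=c["img"].astype(int);hsv=cv2.cvtColor(c["img"],cv2.COLOR_RGB2HSV).astype(int)
    print("==",n)
    X,Y,Z=P[...,0],P[...,1],P[...,2]
    roi=(X>.42)&(X<.72)&(Y>-.22)&(Y<.2)
    box=roi&(Z>.036)&(Z<.09)
    pts=P[box][:,:2].astype(np.float32)
    r=cv2.minAreaRect(pts);print("box rect",r, np.degrees(0))
    # well dark / pin
    pl=lambda m,z:np.array([plane(c,u,v,z)[:2] for v,u in np.argwhere(m)])
    # cover: low saturation
    cov=roi&(Z>.036)&(hsv[...,1]<60)&(hsv[...,2]>90)
    for m in comps(cov):
        q=pl(m,.051).astype(np.float32); print("cover comp",m.sum(),cv2.minAreaRect(q),np.nanmedian(Z[m]))
    hd=roi&(Z>.05)&(hsv[...,1]>80)&(hsv[...,2]<120)
    for m in comps(hd):
        q=pl(m,.077).astype(np.float32); print("handle comp",m.sum(),cv2.minAreaRect(q),np.nanmedian(Z[m]))
    dk=roi&(hsv[...,2]<65)&(X>.47)&(X<.65)
    for m in comps(dk):
        q=pl(m,.045); print("dark",m.sum(),q.mean(0),q.min(0),q.max(0),"px",np.argwhere(m).mean(0)[::-1])
    sp=(X>.35)&(X<.66)&(Y<-.22)&(Y>-.42)&(Z>.012)&(hsv[...,1]<70)&(hsv[...,2]>110)
    for m in comps(sp):
        q=P[m]; mu=q.mean(0);_,S,V=np.linalg.svd(q-mu); t=(q-mu)@V[0]
        print("spat",m.sum(),mu.round(4),V[0].round(3),"ends",(mu+V[0]*t.min()).round(4),(mu+V[0]*t.max()).round(4),S)
    br=(X>.33)&(X<.62)&(Y<-.2)&(Y>-.40)&(Z>.003)&(Z<.011)
    for m in comps(br): print("restbase",m.sum(),cv2.minAreaRect(P[m][:,:2].astype(np.float32)))
E
python3 m.py
```

```text
== top0
box rect ((0.5683351755142212, -0.026307731866836548), (0.29901695251464844, 0.2799374461174011), 1.3364473581314087) 0.0
cover comp 2273 ((0.5581247210502625, -0.07537608593702316), (0.09051322191953659, 0.14401651918888092), 11.963207244873047) 0.05060446376955419
cover comp 36 ((0.42518192529678345, -0.08075381070375443), (0.021867817267775536, 0.008576268330216408), 89.0601577758789) 0.04252478465356435
handle comp 112 ((0.5605887770652771, -0.09484249353408813), (0.01241798885166645, 0.04202451556921005), 11.699746131896973) 0.07618303292906387
dark 372 [0.56399248 0.02587018] [0.54048746 0.00241511] [0.58781016 0.04957531] px [301.5672043  218.53494624]
spat 388 [ 0.5207 -0.3203  0.0573] [-0.772  0.219  0.597] ends [ 0.5799 -0.3371  0.0115] [ 0.4537 -0.3014  0.1092] [0.95765901 0.10679815 0.03643402]
restbase 1143 ((0.5156872272491455, -0.31558161973953247), (0.06286843121051788, 0.1648135632276535), 75.67247772216797)
restbase 48 ((0.5283898115158081, -0.3540020287036896), (0.009622766636312008, 0.04437815397977829), 80.85570526123047)
restbase 20 ((0.4055556058883667,
[... 1708 characters left out ...]
383390426636, -0.37303635478019714), (0.01181331742554903, 0.04348061978816986), 83.92601013183594)
restbase 25 ((0.4170284867286682, -0.38094744086265564), (0.022226179018616676, 0.030739177018404007), 37.78578186035156)
restbase 16 ((0.40002575516700745, -0.300548791885376), (0.0285478625446558, 0.014009282924234867), 76.68379211425781)
restbase 632 ((0.5144336223602295, -0.3068322539329529), (0.071806401014328, 0.17872494459152222), 86.20156860351562)
restbase 23 ((0.47669094800949097, -0.24820317327976227), (0.03699353337287903, 0.020126257091760635), 79.93631744384766)
restbase 24 ((0.5890722274780273, -0.35674890875816345), (0.03583959490060806, 0.008617580868303776), 67.7801742553711)
```

Run:
```python
from h import *
for n in("top0","scene0"):
    c=load(n);P=cloud(c);hsv=cv2.cvtColor(c["img"],cv2.COLOR_RGB2HSV).astype(int)
    X,Y,Z=P[...,0],P[...,1],P[...,2]
    m=(X>.47)&(X<.66)&(Y>-.2)&(Y<.15)&(Z>.041)&(Z<.1)
    q=np.array([plane(c,u,v,.045)[:2] for v,u in np.argwhere(m&(Z<.048))],np.float32)
    r=cv2.minAreaRect(q);print(n,r)
    # edge fits per side in x bins
    b=np.round(q[:,1]/.01).astype(int)
    lo=np.array([(q[b==k,1].mean(),q[b==k,0].min(),q[b==k,0].max()) for k in np.unique(b)][2:-2])
    print("slopes dx/dy",np.polyfit(lo[:,0],lo[:,1],1),np.polyfit(lo[:,0],lo[:,2],1))
    # pin
    pm=(Z>.047)&(Y>.06)&(Y<.095)&(X>.53)&(X<.60)
    print("pin",pm.sum(),P[pm].mean(0), P[pm].max(0))
    # hole of cover: wood colour surrounded by cover; 
    h=m&(hsv[...,1]>90)&(hsv[...,2]>90)&(X>.53)&(X<.575)&(Y>-.07)&(Y<-.02)
    k,l,s,ce=cv2.connectedComponentsWithStats(h.astype(np.uint8))
    for i in range(1,k): 
        if s[i,4]>10: print("hole?",s[i],plane(c,*ce[i],.045),plane(c,*ce[i],.051))
    # rest: dark-wood base
    r2=(X>.40)&(X<.63)&(Y<-.25)&(Y>-.40)&(hsv[...,1]>120)&(hsv[...,2]<110)&(Z>.002)
    k,l,s,ce=cv2.connectedComponentsWithStats(r2.astype(np.uint8)); i=1+np.argmax(s[1:,4])
    print("rest",s[i],cv2.minAreaRect(P[l==i][:,:2].astype(np.float32)), cv2.minAreaRect(P[(l==i)&(Z<.012)][:,:2].astype(np.float32)))
    po=(X>.43)&(X<.50)&(Y<-.25)&(Y>-.36)&(Z>.092)
    print("posts/tail",[ (p.round(3)).tolist() for p in P[po]][:30])
```

```text
top0 ((0.5653658509254456, -0.02632802724838257), (0.12991884350776672, 0.279755175113678), 1.039592981338501)
slopes dx/dy [-0.01731727  0.50147092] [-0.01777368  0.62886361]
pin 62 [0.56416097 0.07827863 0.05122499] [0.59963416 0.09182946 0.05746062]
hole? [329 219  10  10  72] [ 0.55204436 -0.04507534  0.045     ] [ 0.5516202  -0.04474555  0.051     ]
rest [ 429  203   43   73 1268] ((0.5150057673454285, -0.3179502487182617), (0.0632522702217102, 0.16032244265079498), 73.61557006835938) ((0.5125436782836914, -0.3172262907028198), (0.0632522702217102, 0.15518973767757416), 73.61557006835938)
posts/tail [[0.476, -0.301, 0.092], [0.476, -0.303, 0.094], [0.476, -0.305, 0.093], [0.476, -0.307, 0.093], [0.474, -0.301, 0.093], [0.474, -0.303, 0.093], [0.474, -0.304, 0.094], [0.474, -0.307, 0.093], [0.474, -0.308, 0.094], [0.473, -0.283, 0.095], [0.473, -0.283, 0.101], [0.473, -0.286, 0.099], [0.472, -0.298, 0.094], [0.472, -0.3, 0.095], [0.472, -0.302, 0.096], [0.472, -0.303, 0.096], [0.472, -0.306, 0.095], [0.472, -0.308, 0.094], [0.472, -0.31, 0.095], [0.47, -0.281, 0.094], [0.471, -0.
[... 845 characters left out ...]
 -0.319, 0.108], [0.454, -0.307, 0.108], [0.455, -0.303, 0.111], [0.454, -0.3, 0.111], [0.46, -0.323, 0.102], [0.461, -0.319, 0.105], [0.457, -0.319, 0.101], [0.455, -0.307, 0.105], [0.457, -0.302, 0.109], [0.455, -0.3, 0.108], [0.455, -0.297, 0.109], [0.452, -0.296, 0.106], [0.459, -0.324, 0.097], [0.464, -0.318, 0.104], [0.458, -0.319, 0.098], [0.459, -0.308, 0.104], [0.46, -0.304, 0.107], [0.458, -0.302, 0.106], [0.454, -0.301, 0.102], [0.455, -0.298, 0.104], [0.454, -0.295, 0.105], [0.449, -0.295, 0.1], [0.459, -0.325, 0.093], [0.461, -0.321, 0.096], [0.458, -0.319, 0.094], [0.461, -0.307, 0.103], [0.46, -0.304, 0.103], [0.458, -0.302, 0.102], [0.46, -0.298, 0.106], [0.455, -0.298, 0.1]]
```

```bash
cat > g.py <<'E'
import sys,numpy as np
from scipy.spatial.transform import Rotation as R
from station import telemetry
def go(x,y,z,yawdeg):
    o=telemetry.get_obs();Rm=R.from_euler("xyz",o["eef_rot"]).as_matrix()
    t=Rm.T@(np.array([x,y,z])-o["ee_pos"])/.05
    yaw=np.degrees(o["eef_rot"][2]); d=(yaw-yawdeg+180)%360-180
    print("t=%.2f pos"%o["time_s"],o["ee_pos"].round(4),"rot",np.degrees(o["eef_rot"]).round(2),"F",o["force"].round(1),"w %.4f"%o["grip_width"],"-> shift",t.round(3),"twist %.3f"%(d/8),"| j6 %.2f"%o["qpos"][5])
if __name__=="__main__": go(*map(float,sys.argv[1:5]))
E
python3 -m creep '[[[0.5,-0.1,0],0.4,1],[[1.2,-0.2,0],0.9,1],[[2,-0.35,0],1.5,1],[[2.8,-0.5,0],2.1,1],[[3.6,-0.65,0],2.7,1],[[4.4,-0.8,0],3.3,1],[[5.2,-0.95,0],3.8,1],[[6,-1.1,0],4.3,1],[[6.6,-1.2,0],4.65,1],[[6.96,-1.23,0],4.8,1],[[6.96,-1.23,0],4.8,1],[[6.96,-1.23,0],4.8,1]]' && python3 g.py .5085 -.3173 .062 -15.8
```

```text
time_s: 1.3
ee_pos: [0.5085, -0.3176, 0.224]
eef_rot: [-3.141, 0.001, -0.275]
force: [0.0, 0.5, 0.2]
grip_width: 0.0943
t=1.30 pos [ 0.5085 -0.3176  0.224 ] rot [-1.7999e+02  5.0000e-02 -1.5780e+01] F [0.  0.5 0.2] w 0.0943 -> shift [ 2.000e-03 -6.000e-03  3.239e+00] twist 0.003 | j6 1.23
```

```bash
python3 -m creep '[[[0,0,0.4],0,0.5],[[0,0,0.9],0,0.5],[[0,0,1.4],0,0.5],[[0,0,1.9],0,0.5],[[0,0,2.4],0,0.5],[[0,0,2.8],0,0.5],[[0,0,3.05],0,0.5],[[0,0,3.2],0,0.5],[[0,0,3.24],0,0.5],[[0,0,3.24],0,0.5]]' 20
python3 - <<'E'
from station import vision
import cv2,numpy as np
for n in("scene","top"):
    c=vision.camera(n); im=c["img"][...,::-1]; np.savez(n+"1.npz",**c)
    s=im[70:200,170:300] if n=="scene" else im[180:290,400:510]
    cv2.imwrite(f"pics/{n}1.png",cv2.resize(s,None,fx=4,fy=4,interpolation=cv2.INTER_CUBIC))
E
```

```text
time_s: 2.3
ee_pos: [0.5089, -0.3179, 0.063]
eef_rot: [3.141, -0.001, -0.277]
force: [-0.1, 0.8, -0.2]
grip_width: 0.0472
```

View pics/scene1.png

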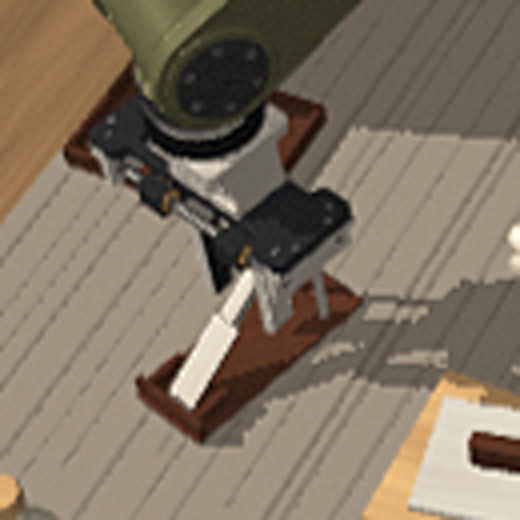

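View pics/top1.png

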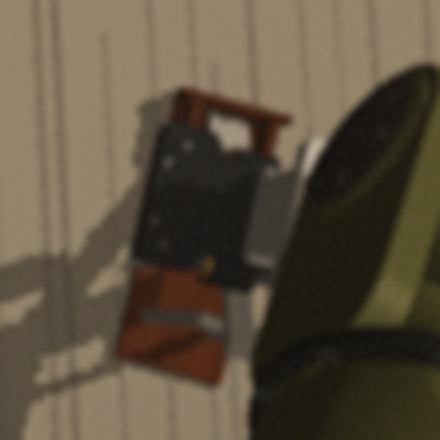

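The fingers straddle the handle, ahead of the posts and clear of them. In the scene crop the handle is near (235,290) between the jaws. I'll close now.

```bash
python3 -m creep '[[[0,0,0],0,0.3],[[0,0,0],0,0.2],[[0,0,0],0,0.15],[[0,0,0],0,0.1],[[0,0,0],0,0],[[0,0,0],0,0],[[0,0,0],0,0],[[0,0,0],0,0]]' 20 && python3 -m creep '[[[0,0,-0.05],0,0],[[0,0,-0.15],0,0],[[0,0,-0.3],0,0],[[0,0,-0.5],0,0],[[0,0,-0.8],0,0],[[0,0,-1.2],0,0],[[0,0,-1.6],0,0],[[0,0,-1.9],0,0],[[0,0,-2],0,0],[[0,0,-2],0,0]]'
python3 - <<'E'
from station import vision
import cv2,numpy as np
for n in("scene",):
    c=vision.camera(n); im=c["img"][...,::-1]; np.savez(n+"2.npz",**c)
    s=im[40:200,150:310]
    cv2.imwrite(f"pics/{n}2.png",cv2.resize(s,None,fx=3.5,fy=3.5,interpolation=cv2.INTER_CUBIC))
E
```

```text
time_s: 3.2
ee_pos: [0.5088, -0.3176, 0.0625]
eef_rot: [-3.142, -0.0, -0.276]
force: [0.3, 0.3, -0.4]
grip_width: 0.0141
time_s: 4.2
ee_pos: [0.509, -0.3177, 0.1632]
eef_rot: [3.141, -0.001, -0.276]
force: [0.3, -0.2, -0.9]
grip_width: 0.0138
```

View pics/scene2.png

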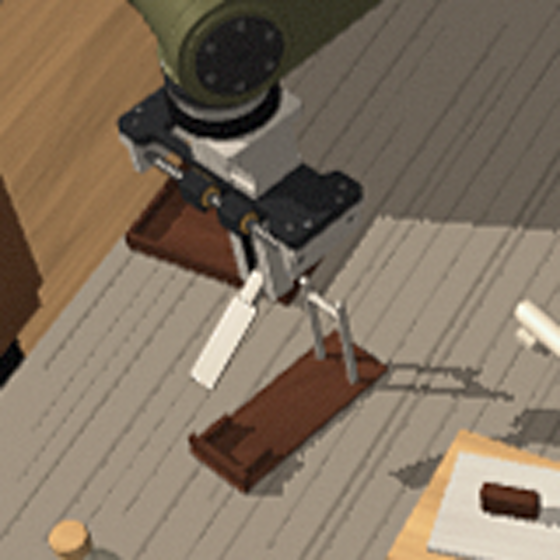

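The spatula is lifted clear of the posts, with its tip near (205,383) in the crop. I'll measure its slope in the grip.

```bash
python3 - <<'E'
from h import *
c=load("scene2");P=cloud(c);hsv=cv2.cvtColor(c["img"],cv2.COLOR_RGB2HSV).astype(int)
X,Y,Z=P[...,0],P[...,1],P[...,2]
m=(X>.525)&(X<.62)&(Y<-.28)&(Y>-.38)&(Z>.09)&(Z<.17)&(hsv[...,1]<70)&(hsv[...,2]>120)
q=P[m];mu=q.mean(0);_,S,V=np.linalg.svd(q-mu);t=(q-mu)@V[0]
print(m.sum(),V[0],mu+V[0]*t.min(),mu+V[0]*t.max(),np.degrees(np.arcsin(abs(V[0][2]))),np.degrees(np.arctan2(V[0][1],V[0][0])))
E
python3 g.py .4955 .0495 .163 -15.8
```

```text
213 [ 0.7755647  -0.23239062 -0.58693611] [ 0.5237984  -0.32204058  0.15491915] [ 0.58461402 -0.3402634   0.10889477] 35.93988540627605 -16.680347206362022
t=4.25 pos [ 0.5087 -0.3175  0.1622] rot [-1.7999e+02  2.0000e-02 -1.5840e+01] F [ 0.4 -0.6 -1.1] w 0.0139 -> shift [-2.256 -6.989 -0.014] twist -0.005 | j6 1.23
```

```bash
python3 -m creep '[[[-0.1,-0.4,-0.1],0,0],[[-0.3,-1,-0.2],0,0],[[-0.55,-1.7,-0.2],0,0],[[-0.8,-2.5,-0.2],0,0],[[-1.05,-3.3,-0.2],0,0],[[-1.3,-4.1,-0.2],0,0],[[-1.55,-4.9,-0.2],0,0],[[-1.8,-5.7,-0.2],0,0],[[-2.05,-6.4,-0.1],0,0],[[-2.18,-6.8,0],0,0],[[-2.23,-6.98,0],0,0],[[-2.23,-6.98,0],0,0]]' && python3 g.py .4965 .0487 .0845 -15.8
python3 - <<'E'
from station import vision
import cv2,numpy as np
for n in("scene",):
    c=vision.camera(n); im=c["img"][...,::-1]; np.savez(n+"3.npz",**c)
    s=im[90:260,240:420]
    cv2.imwrite(f"pics/{n}3.png",cv2.resize(s,None,fx=3.5,fy=3.5,interpolation=cv2.INTER_CUBIC))
E
```

```text
time_s: 5.45
ee_pos: [0.4964, 0.0495, 0.1623]
eef_rot: [3.141, 0.001, -0.275]
force: [0.4, 0.5, -0.5]
grip_width: 0.0139
t=5.45 pos [0.4964 0.0495 0.1623] rot [ 1.7999e+02  3.0000e-02 -1.5740e+01] F [ 0.4  0.5 -0.5] w 0.0139 -> shift [0.007 0.015 1.556] twist 0.007 | j6 1.87
```

View pics/scene3.png

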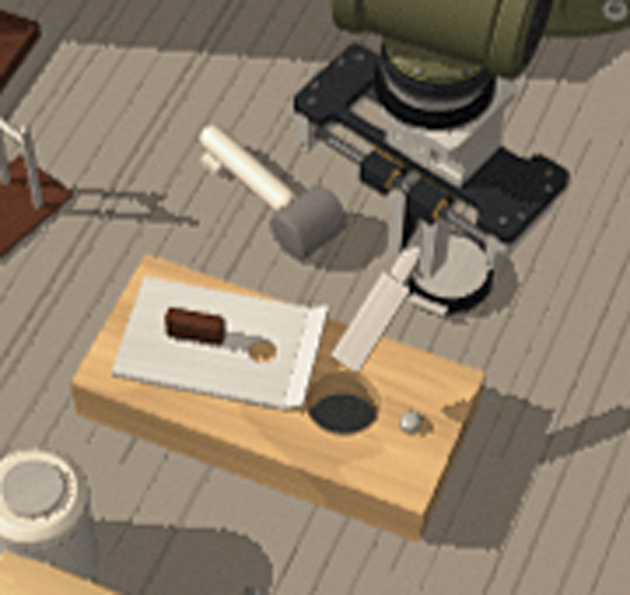

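The spatula hangs in front of the well, with its tip at (350,365) in the crop and the well at (343,405). I'll dip it now.

```bash
python3 -m creep '[[[0,0,0.15],0,0],[[0,0,0.4],0,0],[[0,0,0.7],0,0],[[0,0,1],0,0],[[0,0,1.25],0,0],[[0,0,1.45],0,0],[[0,0,1.58],0,0],[[0,0,1.6],0,0],[[0,0,1.6],0,0],[[0,0,1.6],0,0]]'
python3 - <<'E'
from station import vision
import cv2,numpy as np
for n in("scene",):
    c=vision.camera(n); im=c["img"][...,::-1]; np.savez(n+"4.npz",**c)
    s=im[90:260,240:420]
    cv2.imwrite(f"pics/{n}4.png",cv2.resize(s,None,fx=3.5,fy=3.5,interpolation=cv2.INTER_CUBIC))
E
```

```text
time_s: 6.5
ee_pos: [0.4971, 0.0486, 0.083]
eef_rot: [-3.141, -0.001, -0.276]
force: [0.4, -0.3, -1.0]
grip_width: 0.0139
```

View pics/scene4.png

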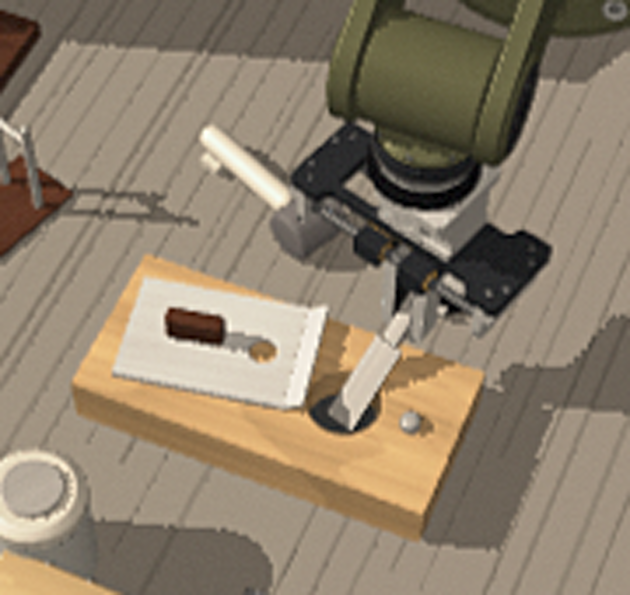

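The blade tip sits inside the well mouth, at about (347,425), roughly 16 mm below the deck, with no contact force. I'll retreat and return it.

```bash
python3 -m creep '[[[0,0,-0.2],0,0],[[0,0,-0.6],0,0],[[0,0,-1.1],0,0],[[0,0,-1.6],0,0],[[0,0,-1.8],0,0],[[0,0,-1.8],0,0]]' && python3 -m creep '[[[0.1,0.4,0],0,0],[[0.3,1,0],0,0],[[0.55,1.7,0],0,0],[[0.8,2.5,0],0,0],[[1.05,3.3,0],0,0],[[1.3,4.1,0],0,0],[[1.55,4.9,0],0,0],[[1.8,5.7,0],0,0],[[2.05,6.4,0],0,0],[[2.18,6.8,0],0,0],[[2.23,6.98,0],0,0],[[2.23,6.98,0],0,0]]' && python3 g.py .5088 -.3176 .0625 -15.8
```

```text
time_s: 7.15
ee_pos: [0.4973, 0.0486, 0.1739]
eef_rot: [-3.141, -0.003, -0.276]
force: [-0.1, 0.2, -0.9]
grip_width: 0.0137
time_s: 8.35
ee_pos: [0.5084, -0.3179, 0.1712]
eef_rot: [-3.141, 0.002, -0.277]
force: [0.6, 0.9, -1.5]
grip_width: 0.0139
t=8.35 pos [ 0.5084 -0.3179  0.1712] rot [-1.7997e+02  9.0000e-02 -1.5900e+01] F [ 0.6  0.9 -1.5] w 0.0139 -> shift [ 0.011 -0.006  2.175] twist -0.012 | j6 1.23
```

```bash
python3 -m creep '[[[0,0,0.2],0,0],[[0,0,0.6],0,0],[[0,0,1],0,0],[[0,0,1.4],0,0],[[0,0,1.7],0,0],[[0,0,1.9],0,0],[[0,0,2.05],0,0],[[0,0,2.12],0,0],[[0,0,2.17],0,0],[[0,0,2.19],0,0],[[0,0,2.19],0,0]]' && python3 g.py .5088 -.3176 .0625 -15.8
```

```text
time_s: 9.45
ee_pos: [0.5089, -0.3177, 0.0632]
eef_rot: [3.141, -0.0, -0.276]
force: [0.9, -0.5, -0.7]
grip_width: 0.0138
t=9.45 pos [ 0.5089 -0.3177  0.0632] rot [ 1.7999e+02 -3.0000e-02 -1.5840e+01] F [ 0.9 -0.5 -0.7] w 0.0138 -> shift [-0.003 -0.001  0.015] twist -0.005 | j6 1.23
```

Back to grasp height with no contact force. I'll open gently.

```bash
python3 -m creep '[[[0,0,0.01],0,0],[[0,0,0.01],0,0.17],[[0,0,0.01],0,0.2],[[0,0,0.01],0,0.28],[[0,0,0.01],0,0.4],[[0,0,0.01],0,0.5],[[0,0,0.01],0,0.5]]' && python3 -m creep '[[[0,0,-0.1],0,0.5],[[0,0,-0.4],0,0.5],[[0,0,-0.9],0,0.5],[[0,0,-1.5],0,0.5],[[0,0,-2.1],0,0.5],[[0,0,-2.7],0,0.5],[[0,0,-3],0,0.5],[[0,0,-3],0,0.5]]'
python3 - <<'E'
from station import vision
import cv2,numpy as np
for n in("scene","top"):
    c=vision.camera(n); im=c["img"][...,::-1]; np.savez(n+"5.npz",**c)
    s=im[70:200,170:300] if n=="scene" else im[180:290,400:510]
    cv2.imwrite(f"pics/{n}5.png",cv2.resize(s,None,fx=4,fy=4,interpolation=cv2.INTER_CUBIC))
from h import *
c=load("scene5");P=cloud(c);hsv=cv2.cvtColor(c["img"],cv2.COLOR_RGB2HSV).astype(int)
X,Y,Z=P[...,0],P[...,1],P[...,2]
m=(X>.44)&(X<.62)&(Y<-.28)&(Y>-.38)&(Z>.012)&(Z<.115)&(hsv[...,1]<70)&(hsv[...,2]>120)
q=P[m];mu=q.mean(0);_,S,V=np.linalg.svd(q-mu);t=(q-mu)@V[0]
print(m.sum(),V[0],mu+V[0]*t.min(),mu+V[0]*t.max())
E
python3 g.py .5615 -.0953 .16 101.5
```

```text
time_s: 10.15
ee_pos: [0.5088, -0.3176, 0.0625]
eef_rot: [-3.142, 0.0, -0.276]
force: [-1.0, 0.6, 0.3]
grip_width: 0.0458
time_s: 10.95
ee_pos: [0.5094, -0.318, 0.216]
eef_rot: [3.14, -0.005, -0.276]
force: [0.2, 0.3, -1.6]
grip_width: 0.0475
338 [ 0.78167241 -0.23538812 -0.57756443] [ 0.45061435 -0.30046359  0.10690207] [ 0.57967599 -0.33932844  0.01154063]
t=11.05 pos [ 0.5086 -0.3175  0.2125] rot [ 1.800e+02 -1.000e-02 -1.584e+01] F [ 0.9  0.1 -0.1] w 0.0470 -> shift [-0.196 -4.563  1.05 ] twist -14.667 | j6 1.23
```

View pics/scene5.png

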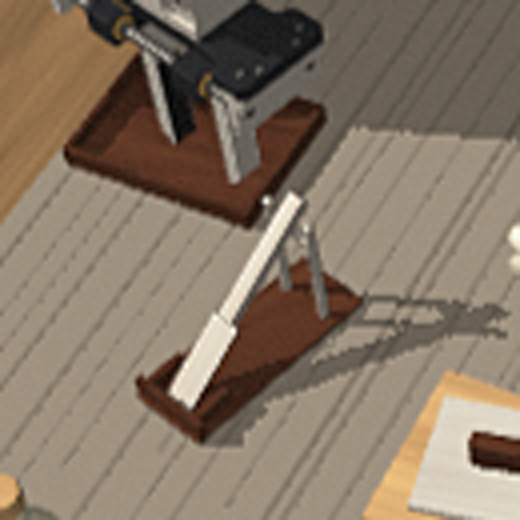

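The spatula lies back on the rest as before: tip at (185,400) in the crop, handle end on the bar between the posts. On to the cover handle.

```bash
python3 -m creep '[[[0,-0.1,0],-0.6,0.5],[[0,-0.5,0],-1.5,0.5],[[-0.05,-1,0],-2.5,0.5],[[-0.1,-1.6,0],-3.5,0.5],[[-0.1,-2.2,0],-4.5,0.5],[[-0.15,-2.8,0],-5.5,0.5],[[-0.15,-3.4,0],-6.5,0.5],[[-0.2,-3.9,0],-7.5,0.5],[[-0.2,-4.3,0],-8.5,0.5],[[-0.2,-4.5,0],-9.5,0.5],[[-0.2,-4.56,0],-10.2,0.5],[[-0.2,-4.56,0],-10.5,0.5]]' && python3 -m creep '[[[0,0,0],-0.8,0.5],[[0,0,0],-1.8,0.5],[[0,0,0],-2.8,0.5],[[0,0,0],-3.6,0.5],[[0,0,0],-4.05,0.5],[[0,0,0],-4.17,0.5],[[0,0,0],-4.17,0.5]]' && python3 g.py .5615 -.0953 .0725 101.5
```

```text
time_s: 12.25
ee_pos: [0.5611, -0.0947, 0.2111]
eef_rot: [-3.139, 0.0, 1.194]
force: [0.1, -0.7, 0.1]
grip_width: 0.0469
time_s: 12.95
ee_pos: [0.5611, -0.0954, 0.2117]
eef_rot: [-3.14, -0.001, 1.771]
force: [-0.1, -0.3, -0.7]
grip_width: 0.0467
t=12.95 pos [ 0.5611 -0.0954  0.2117] rot [-1.7993e+02 -3.0000e-02  1.0146e+02] F [-0.1 -0.3 -0.7] w 0.0467 -> shift [-0.     0.011  2.784] twist -0.005 | j6 -0.43
```

```bash
python3 -m creep '[[[0,0,0.3],0,0.5],[[0,0,0.8],0,0.5],[[0,0,1.3],0,0.5],[[0,0,1.8],0,0.5],[[0,0,2.2],0,0.5],[[0,0,2.5],0,0.5],[[0,0,2.65],0,0.5],[[0,0,2.73],0,0.5],[[0,0,2.75],0,0.5],[[0,0,2.75],0,0.5]]'
python3 - <<'E'
from station import vision
import cv2,numpy as np
for n in("scene",):
    c=vision.camera(n); im=c["img"][...,::-1]
    s=im[90:260,240:420]
    cv2.imwrite(f"pics/{n}6.png",cv2.resize(s,None,fx=3.5,fy=3.5,interpolation=cv2.INTER_CUBIC))
E
```

```text
time_s: 13.95
ee_pos: [0.5617, -0.0956, 0.0756]
eef_rot: [3.141, 0.0, 1.772]
force: [0.1, -0.6, -0.2]
grip_width: 0.0468
```

View pics/scene6.png

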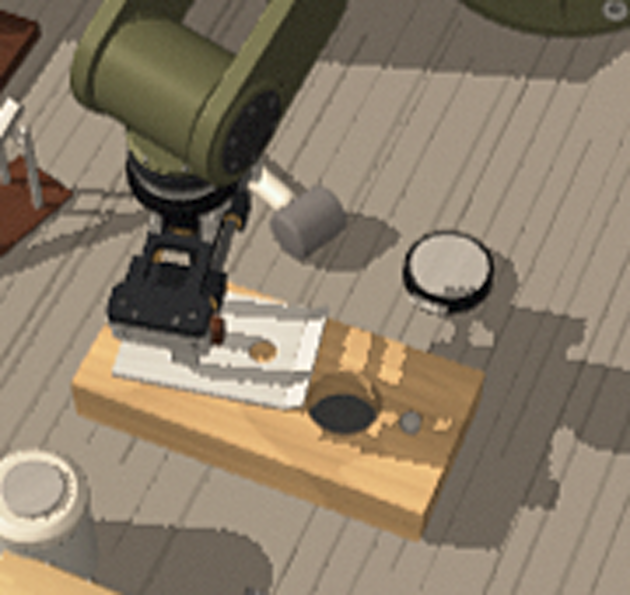

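The gripper is over the cover handle, which is visible at (215,330) between the jaws. I'll close lightly.

```bash
python3 -m creep '[[[0,0,0.02],0,0.4],[[0,0,0.02],0,0.3],[[0,0,0.02],0,0.2],[[0,0,0.02],0,0.15],[[0,0,0.02],0,0.1],[[0,0,0.02],0,0.05],[[0,0,0.02],0,0],[[0,0,0.02],0,0]]' 12 && python3 g.py .5646 .0267 .0745 91
```

```text
time_s: 14.8
ee_pos: [0.5614, -0.0955, 0.074]
eef_rot: [3.141, 0.0, 1.772]
force: [-0.3, -0.9, 1.7]
grip_width: 0.014
t=14.80 pos [ 0.5614 -0.0955  0.074 ] rot [179.99   0.   101.52] F [-0.3 -0.9  1.7] w 0.0140 -> shift [ 2.382  0.55  -0.009] twist 1.315 | j6 -0.43
```

```bash
python3 -m creep '[[[0.05,0.01,0],0.1,0],[[0.15,0.04,0],0.25,0],[[0.27,0.08,0],0.4,0],[[0.39,0.11,0],0.55,0],[[0.51,0.15,0],0.7,0],[[0.63,0.18,0],0.85,0],[[0.75,0.22,0],1,0],[[0.87,0.25,0],1.15,0],[[0.97,0.28,0],1.25,0],[[1.05,0.3,0],1.31,0],[[1.07,0.31,0],1.31,0]]' && python3 g.py .5646 .0267 .0745 91
python3 - <<'E'
from station import vision
import cv2,numpy as np
for n in("scene","top"):
    c=vision.camera(n); im=c["img"][...,::-1];np.savez(n+"7.npz",**c)
    s=im[90:260,240:420] if n=="scene" else im[160:270,250:400]
    cv2.imwrite(f"pics/{n}7.png",cv2.resize(s,None,fx=3.5,fy=3.5,interpolation=cv2.INTER_CUBIC))
E
```

```text
time_s: 15.9
ee_pos: [0.5659, -0.0397, 0.074]
eef_rot: [-3.141, 0.0, 1.589]
force: [-1.1, -3.2, 2.8]
grip_width: 0.0138
t=15.90 pos [ 0.5659 -0.0397  0.074 ] rot [-1.7999e+02  1.0000e-02  9.1050e+01] F [-1.1 -3.2  2.8] w 0.0138 -> shift [ 1.328e+00 -1.000e-03 -1.100e-02] twist 0.006 | j6 -0.15
```

View pics/scene7.png

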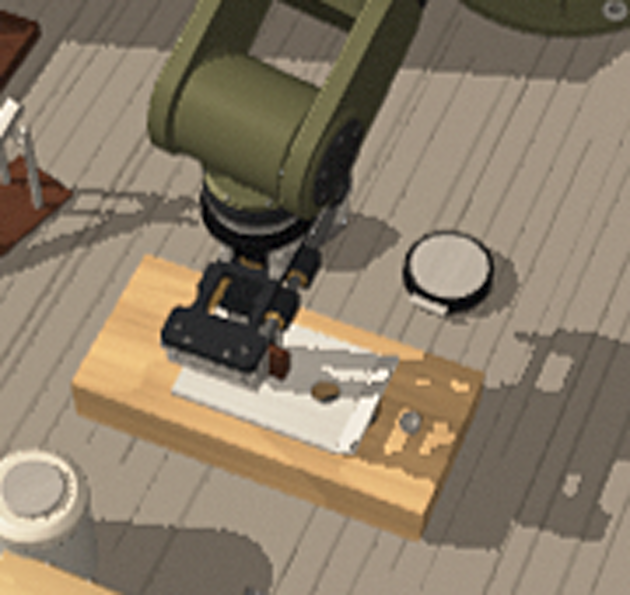

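View pics/top7.png

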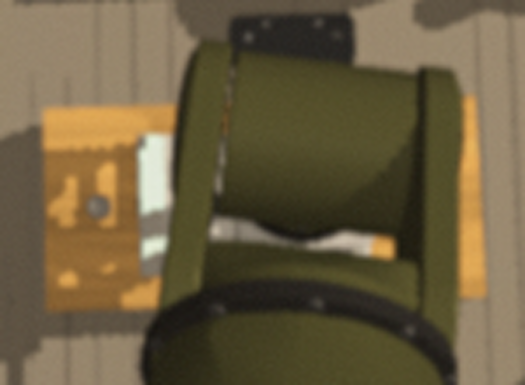

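The cover is in line with the box, with the hole at (325,391) in the crop, inside the frame of the pin at (411,421). I'll check the hole position against the pin.

Run:
```python
from h import *
c=load("scene7");hsv=cv2.cvtColor(c["img"],cv2.COLOR_RGB2HSV).astype(int)
P=cloud(c);X,Y=P[...,0],P[...,1]
h=(hsv[...,1]>70)&(X>.545)&(X<.59)&(Y>-.005)&(Y<.03)
k,l,s,ce=cv2.connectedComponentsWithStats(h.astype(np.uint8))
for i in range(1,k):
    if s[i,4]>5: print(s[i],ce[i],plane(c,*ce[i],.051)[:2],plane(c,*ce[i],.047)[:2])
# pin in the scene by proj
print(proj(c,[.5637,.0787,.055]))
h=proj(c,[.5659-.0009,-.0397+.052,.048]);print("predicted hole",h)
```

```text
[324 107  19  26 264] [334.4280303  119.85606061] [ 0.30805947 -0.09361581] [ 0.30481125 -0.09491764]
[329 199   6   5  21] [331.38095238 201.14285714] [0.56419814 0.00810745] [0.5618679  0.00717018]
(np.float64(356.9629767654938), np.float64(209.76388908569965))
predicted hole (np.float64(332.72704700141054), np.float64(202.56250667493566))
```

```bash
python3 -m creep '[[[0.08,0,0],0,0],[[0.2,0,0],0,0],[[0.3,0,0],0,0],[[0.38,0,0],0,0],[[0.46,0,-0.02],0,0],[[0.54,0,-0.04],0,0],[[0.62,0,-0.06],0,0],[[0.7,0,-0.08],0,0],[[0.74,0,-0.085],0,0],[[0.76,0,-0.085],0,0]]' && python3 g.py .5646 .0267 .0745 91
python3 - <<'E'
from station import vision
import cv2,numpy as np
for n in("scene",):
    c=vision.camera(n); im=c["img"][...,::-1];np.savez(n+"8.npz",**c)
    s=im[130:260,270:400]
    cv2.imwrite(f"pics/{n}8.png",cv2.resize(s,None,fx=4.5,fy=4.5,interpolation=cv2.INTER_CUBIC))
E
```

```text
time_s: 17.0
ee_pos: [0.5655, -0.0033, 0.0787]
eef_rot: [3.141, 0.003, 1.589]
force: [0.2, -16.7, 1.9]
grip_width: 0.0137
t=17.00 pos [ 0.5655 -0.0033  0.0787] rot [1.7996e+02 1.6000e-01 9.1040e+01] F [  0.2 -16.7   1.9] w 0.0137 -> shift [ 0.601 -0.007  0.082] twist 0.005 | j6 -0.09
```

View pics/scene8.png

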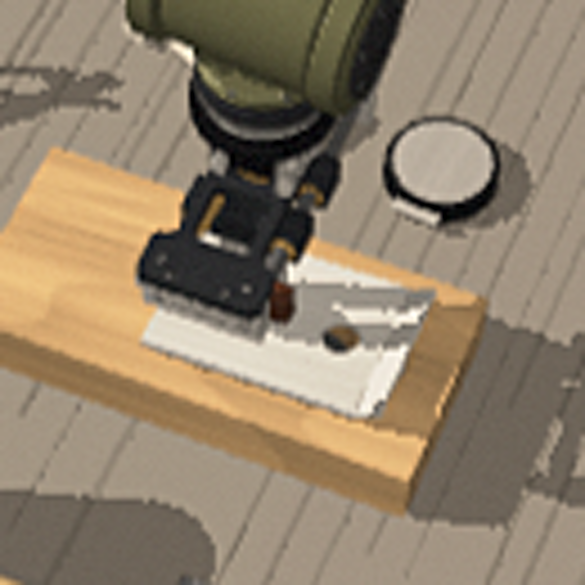

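```bash
cat > tilt.py <<'E'
import sys
from h import *
c=load(sys.argv[1]);hsv=cv2.cvtColor(c["img"],cv2.COLOR_RGB2HSV).astype(int);P=cloud(c);X,Y,Z=P[...,0],P[...,1],P[...,2]
y0=float(sys.argv[2])
m=(X>.505)&(X<.62)&(Y>y0-.06)&(Y<y0+.11)&(hsv[...,1]<75)&(hsv[...,2]>70)&(Z>.045)&(Z<.085)
m=cv2.erode(m.astype(np.uint8),np.ones((2,2)))>0
b=((Y-y0)/.01).round()
for k in range(-6,12):
    s=m&(b==k)
    if s.sum()>4: print(k*10,s.sum(),np.median(Z[s]).round(4),"x %.3f..%.3f"%(X[s].min(),X[s].max()))
E
python3 tilt.py scene8 -.0033; echo; python3 tilt.py scene7 -.0397
```

```text
-50 17 0.0561 x 0.532..0.611
-40 30 0.0552 x 0.531..0.611
-30 27 0.056 x 0.590..0.610
-20 28 0.0554 x 0.589..0.611
-10 28 0.0558 x 0.589..0.610
0 30 0.0563 x 0.589..0.608
10 48 0.0575 x 0.524..0.609
20 104 0.0569 x 0.522..0.608
30 113 0.0572 x 0.522..0.608
40 109 0.0581 x 0.519..0.609
50 86 0.0577 x 0.518..0.611
60 99 0.0588 x 0.520..0.608
70 112 0.0586 x 0.521..0.609
80 102 0.0612 x 0.521..0.608
90 57 0.0667 x 0.523..0.608

-50 13 0.052 x 0.532..0.610
-40 29 0.0523 x 0.535..0.613
-30 26 0.0504 x 0.590..0.611
-20 24 0.0517 x 0.591..0.610
-10 27 0.0516 x 0.590..0.609
0 27 0.0516 x 0.532..0.610
10 70 0.0523 x 0.522..0.610
20 86 0.0511 x 0.521..0.609
30 109 0.0514 x 0.520..0.608
40 101 0.0511 x 0.521..0.611
50 88 0.0515 x 0.521..0.609
60 86 0.0514 x 0.521..0.609
70 113 0.0518 x 0.521..0.611
80 103 0.0528 x 0.520..0.611
90 80 0.0579 x 0.522..0.609
```

The front is riding up on the pin, but the grip holds the rear about 4 mm off the deck. I'll ease the grip so the plate can pivot and settle.

```bash
python3 -m creep '[[[0,0,0],0,0],[[0,0,0],0,0],[[0,0,0.02],0,0],[[0,0,0.03],0,0],[[0,0,0.03],0,0]]' 4
python3 - <<'E'
from station import vision
import numpy as np
c=vision.camera("scene");np.savez("scene9.npz",**c)
E
python3 tilt.py scene9 -.0033;python3 g.py .5646 .0267 .0745 91
```

```text
time_s: 17.55
ee_pos: [0.5652, -0.0019, 0.0769]
eef_rot: [3.141, 0.0, 1.589]
force: [-1.0, -2.6, 3.5]
grip_width: 0.0139
-50 22 0.0505 x 0.588..0.610
-40 26 0.0524 x 0.587..0.609
-30 28 0.0528 x 0.587..0.610
-20 28 0.0524 x 0.587..0.609
-10 29 0.055 x 0.590..0.611
0 27 0.0549 x 0.590..0.610
10 44 0.0546 x 0.521..0.610
20 98 0.0561 x 0.518..0.609
30 108 0.0564 x 0.521..0.608
40 104 0.0566 x 0.520..0.609
50 87 0.0578 x 0.521..0.609
60 92 0.0583 x 0.521..0.608
70 116 0.0585 x 0.520..0.609
80 100 0.0612 x 0.522..0.608
90 57 0.066 x 0.520..0.607
t=17.60 pos [ 0.5653 -0.0019  0.077 ] rot [179.99   0.    91.04] F [-0.5 -3.8  3.6] w 0.0139 -> shift [ 0.573 -0.003  0.049] twist 0.006 | j6 -0.09
```

The rear edge is now back on the deck and the front is riding up. I'll carry on.

```bash
python3 -m creep '[[[0.04,0,-0.01],0,0],[[0.08,0,-0.02],0,0],[[0.12,0,-0.03],0,0],[[0.16,0,-0.03],0,0],[[0.2,0,-0.03],0,0],[[0.24,0,-0.03],0,0],[[0.28,0,-0.03],0,0],[[0.3,0,-0.03],0,0]]' 7
python3 - <<'E'
from station import vision
import numpy as np
c=vision.camera("scene");np.savez("scene10.npz",**c)
E
python3 tilt.py scene10 .0131;python3 g.py .5646 .0267 .0745 91
```

```text
time_s: 18.4
ee_pos: [0.565, 0.0122, 0.0781]
eef_rot: [3.142, 0.001, 1.589]
force: [-0.3, -10.1, 0.3]
grip_width: 0.0139
-50 29 0.0536 x 0.589..0.610
-40 29 0.0542 x 0.531..0.612
-30 28 0.0557 x 0.590..0.609
-20 25 0.0557 x 0.590..0.608
-10 30 0.0558 x 0.588..0.608
0 27 0.0566 x 0.588..0.609
10 71 0.0563 x 0.525..0.608
20 113 0.0576 x 0.519..0.609
30 96 0.0574 x 0.518..0.608
40 88 0.0584 x 0.519..0.609
50 114 0.0585 x 0.518..0.609
60 109 0.0592 x 0.518..0.609
70 95 0.0654 x 0.521..0.610
t=18.45 pos [0.565  0.0124 0.0781] rot [1.7999e+02 8.0000e-02 9.1040e+01] F [ 0.2 -9.9  0.4] w 0.0141 -> shift [ 0.287 -0.003  0.072] twist 0.005 | j6 -0.06
```

The lip has stalled against the pin and the handle has slipped about 14 mm in the grip. The pads now hold its front end, which is a good place to raise the front from. I'll ease off, raise slightly and check.

```bash
python3 -m creep '[[[-0.02,0,0],0,0],[[-0.03,0,0],0,0],[[-0.03,0,-0.02],0,0],[[-0.03,0,-0.04],0,0],[[-0.03,0,-0.06],0,0],[[-0.03,0,-0.07],0,0],[[-0.03,0,-0.07],0,0]]' 9
python3 - <<'E'
from station import vision
import numpy as np,cv2
c=vision.camera("scene");np.savez("scene11.npz",**c)
cv2.imwrite(f"pics/scene11.png",cv2.resize(c["img"][130:260,270:400,::-1],None,fx=4.5,fy=4.5,interpolation=cv2.INTER_CUBIC))
E
python3 tilt.py scene11 .0131;python3 g.py .5646 .0267 .0745 91
```

```text
time_s: 19.15
ee_pos: [0.565, 0.0116, 0.0818]
eef_rot: [3.142, -0.0, 1.589]
force: [0.6, -0.2, -3.4]
grip_width: 0.0137
-50 25 0.0575 x 0.589..0.610
-40 29 0.0583 x 0.532..0.611
-30 30 0.059 x 0.587..0.609
-20 29 0.0591 x 0.590..0.610
-10 28 0.059 x 0.588..0.609
0 28 0.06 x 0.588..0.609
10 81 0.0601 x 0.520..0.608
20 112 0.0613 x 0.522..0.610
30 88 0.062 x 0.522..0.609
40 93 0.0622 x 0.520..0.608
50 115 0.0624 x 0.519..0.609
60 109 0.0632 x 0.520..0.609
70 87 0.0687 x 0.522..0.608
t=19.20 pos [0.565  0.0116 0.0817] rot [180.    -0.    91.04] F [-0.6 -0.6 -2.2] w 0.0141 -> shift [ 0.303 -0.002  0.145] twist 0.006 | j6 -0.06
```

View pics/scene11.png

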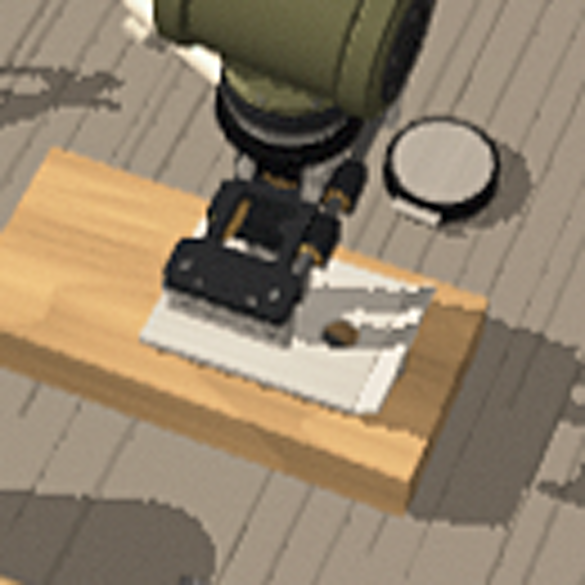

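The front underside is now about 57 mm up, against a 55 mm pin top, and the plate hovers only about 5 mm at the rear. I'll move on 13 mm so the flat plate is above the pin, then ease the grip so it settles on the pin and deck.

```bash
python3 -m creep '[[[0.05,0,0],0,0],[[0.1,0,0],0,0],[[0.15,0,0],0,0],[[0.2,0,0],0,0],[[0.24,0,0],0,0],[[0.26,0,0],0,0],[[0.26,0,0],0,0]]' && python3 -m creep '[[[0,0,0],0,0],[[0,0,0.02],0,0],[[0,0,0.04],0,0],[[0,0,0.06],0,0],[[0,0,0.06],0,0]]' 3
python3 - <<'E'
from station import vision
import numpy as np,cv2
c=vision.camera("scene");np.savez("scene12.npz",**c)
cv2.imwrite(f"pics/scene12.png",cv2.resize(c["img"][130:260,270:400,::-1],None,fx=4.5,fy=4.5,interpolation=cv2.INTER_CUBIC))
E
python3 tilt.py scene12 .0131;python3 g.py .5646 .0267 .0745 91
```

```text
time_s: 19.9
ee_pos: [0.5647, 0.0246, 0.0817]
eef_rot: [3.142, 0.0, 1.589]
force: [0.4, -0.8, -2.4]
grip_width: 0.014
time_s: 20.4
ee_pos: [0.5648, 0.0244, 0.0788]
eef_rot: [3.141, 0.0, 1.589]
force: [-2.0, -0.9, -0.7]
grip_width: 0.0141
-50 34 0.0521 x 0.527..0.610
-40 30 0.0532 x 0.589..0.609
-30 29 0.0542 x 0.532..0.609
-20 26 0.0544 x 0.588..0.608
-10 24 0.0557 x 0.590..0.609
0 27 0.0569 x 0.588..0.609
10 28 0.0565 x 0.587..0.609
20 47 0.0578 x 0.533..0.609
30 102 0.0595 x 0.522..0.607
40 100 0.0593 x 0.521..0.608
50 89 0.0601 x 0.521..0.609
60 110 0.0616 x 0.520..0.608
70 115 0.0617 x 0.518..0.607
80 109 0.0681 x 0.520..0.608
90 12 0.0708 x 0.534..0.602
t=20.45 pos [0.5648 0.0244 0.0788] rot [1.7999e+02 1.0000e-02 9.1040e+01] F [-2.  -0.7  0.2] w 0.0141 -> shift [ 0.045 -0.003  0.087] twist 0.005 | j6 -0.04
```

View pics/scene12.png

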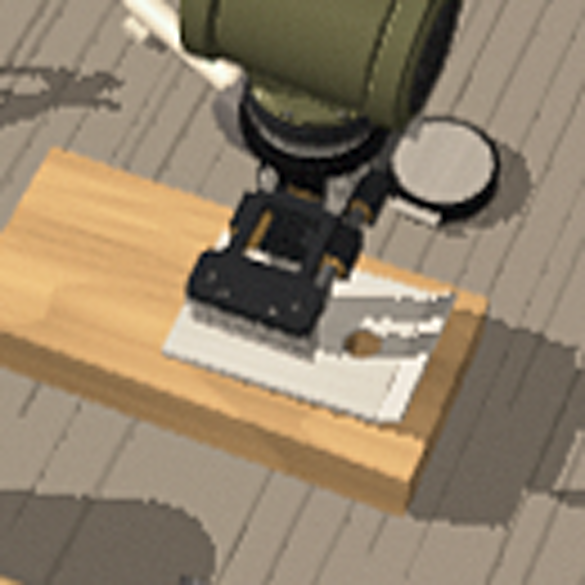

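The cover now rests with its rear on the deck and its front on the pin, about 15 mm short of home. I'll slide on.

```bash
python3 -m creep '[[[0,0,0],0,0],[[0.04,0,0],0,0],[[0.08,0,-0.005],0,0],[[0.12,0,-0.01],0,0],[[0.16,0,-0.01],0,0],[[0.2,0,-0.015],0,0],[[0.24,0,-0.015],0,0],[[0.26,0,-0.015],0,0]]' 6
python3 - <<'E'
from station import vision
import numpy as np,cv2
c=vision.camera("scene");np.savez("scene13.npz",**c)
cv2.imwrite(f"pics/scene13.png",cv2.resize(c["img"][130:260,270:400,::-1],None,fx=4.5,fy=4.5,interpolation=cv2.INTER_CUBIC))
E
python3 tilt.py scene13 .0267;python3 g.py .5646 .0400 .0745 91
```

```text
time_s: 21.25
ee_pos: [0.5643, 0.0378, 0.0793]
eef_rot: [-3.141, -0.0, 1.589]
force: [0.7, -0.5, -4.1]
grip_width: 0.0137
-50 39 0.0526 x 0.524..0.609
-40 31 0.0538 x 0.587..0.610
-30 31 0.0545 x 0.525..0.610
-20 31 0.0544 x 0.587..0.609
-10 28 0.0563 x 0.588..0.610
0 26 0.0571 x 0.588..0.609
10 28 0.0572 x 0.588..0.608
20 36 0.058 x 0.532..0.610
30 103 0.0592 x 0.519..0.607
40 92 0.0595 x 0.519..0.609
50 101 0.0603 x 0.519..0.610
60 107 0.0618 x 0.517..0.609
70 118 0.0629 x 0.519..0.608
80 108 0.0679 x 0.520..0.607
90 8 0.0723 x 0.555..0.605
t=21.30 pos [0.5644 0.0379 0.0793] rot [-1.7998e+02 -1.0000e-02  9.1060e+01] F [ 0.5  0.1 -3.3] w 0.0139 -> shift [0.043 0.006 0.096] twist 0.007 | j6 -0.02
```

View pics/scene13.png

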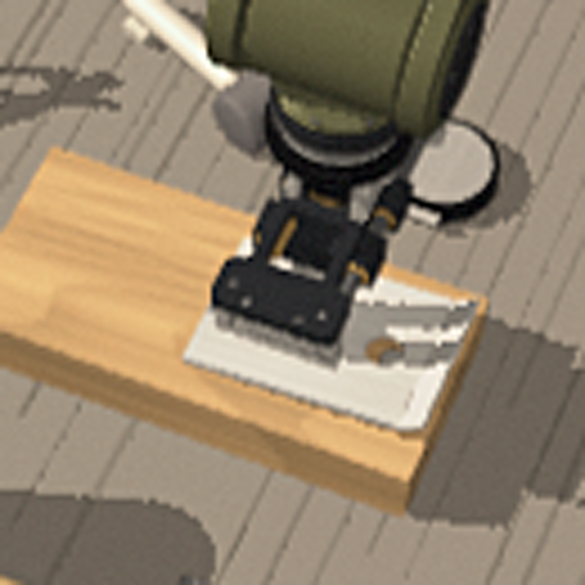

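The hole, at (383,348) in the crop, now shows the pin inside it on the far side. I'll nudge the last 2 mm while easing down with a light grip.

```bash
python3 -m creep '[[[0.02,0,0],0,0],[[0.04,0,0.01],0,0],[[0.04,0,0.03],0,0],[[0.04,0,0.05],0,0],[[0.04,0,0.07],0,0],[[0.04,0,0.09],0,0],[[0.04,0,0.09],0,0]]' 3
python3 - <<'E'
from station import vision
import numpy as np,cv2
c=vision.camera("scene");np.savez("scene14.npz",**c)
cv2.imwrite(f"pics/scene14.png",cv2.resize(c["img"][130:260,270:400,::-1],None,fx=4.5,fy=4.5,interpolation=cv2.INTER_CUBIC))
E
python3 tilt.py scene14 .0267;python3 g.py .5646 .0400 .0745 91
```

```text
time_s: 22.0
ee_pos: [0.5646, 0.0394, 0.0751]
eef_rot: [3.141, 0.0, 1.589]
force: [-0.4, -0.9, 3.6]
grip_width: 0.0141
-50 36 0.0523 x 0.525..0.610
-40 25 0.0515 x 0.588..0.610
-30 28 0.0539 x 0.533..0.610
-20 27 0.0538 x 0.590..0.611
-10 27 0.0535 x 0.588..0.610
0 26 0.0543 x 0.590..0.609
10 27 0.056 x 0.591..0.611
20 34 0.0556 x 0.534..0.608
30 92 0.0564 x 0.519..0.610
40 96 0.0574 x 0.518..0.610
50 104 0.0582 x 0.518..0.607
60 109 0.0585 x 0.518..0.608
70 107 0.0588 x 0.521..0.608
80 109 0.0628 x 0.520..0.609
90 38 0.0673 x 0.521..0.607
t=22.05 pos [0.5646 0.0394 0.0751] rot [179.97   0.    91.04] F [-1.1 -0.4  3.7] w 0.0137 -> shift [ 0.012 -0.001  0.013] twist 0.005 | j6 -0.01
```

View pics/scene14.png

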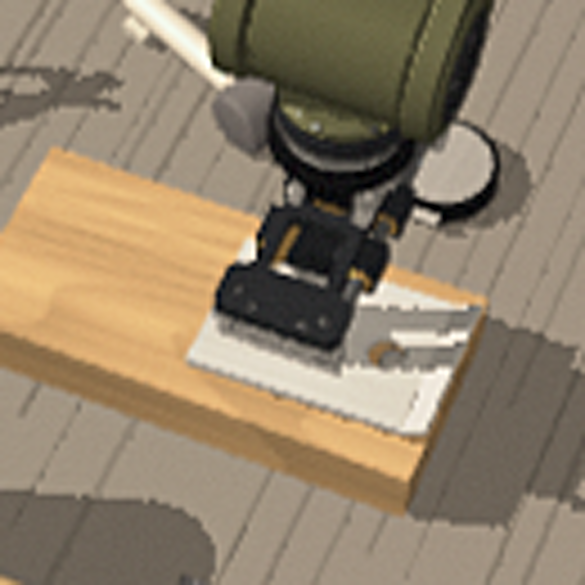

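The front is partway down: the pin sits at the right of the hole, with wood showing at its left near (378,352). It needs a bit more +y.

```bash
python3 -m creep '[[[0.02,0,0],0,0],[[0.04,0,0.01],0,0],[[0.06,0,0.02],0,0],[[0.06,0,0.03],0,0],[[0.06,0,0.03],0,0]]' 5
python3 - <<'E'
from station import vision
import numpy as np,cv2
c=vision.camera("scene");np.savez("scene15.npz",**c)
cv2.imwrite(f"pics/scene15.png",cv2.resize(c["img"][170:260,310:400,::-1],None,fx=6,fy=6,interpolation=cv2.INTER_CUBIC))
E
python3 tilt.py scene15 .0267;python3 g.py .5646 .0400 .0745 91
```

```text
time_s: 22.55
ee_pos: [0.5642, 0.0426, 0.0732]
eef_rot: [-3.141, -0.0, 1.589]
force: [-0.4, -0.3, -3.4]
grip_width: 0.0136
-50 37 0.0518 x 0.525..0.610
-40 26 0.0527 x 0.584..0.610
-30 29 0.0522 x 0.589..0.609
-20 26 0.0538 x 0.533..0.610
-10 25 0.052 x 0.588..0.609
0 26 0.0536 x 0.590..0.608
10 21 0.0534 x 0.589..0.609
20 26 0.0532 x 0.589..0.609
30 67 0.0536 x 0.527..0.608
40 98 0.0547 x 0.520..0.610
50 98 0.0546 x 0.520..0.608
60 106 0.0543 x 0.517..0.608
70 120 0.0552 x 0.517..0.607
80 112 0.0563 x 0.518..0.610
90 71 0.0622 x 0.521..0.607
t=22.60 pos [0.5642 0.0425 0.0732] rot [-179.97   -0.     91.05] F [-0.6 -0.2 -3.7] w 0.0137 -> shift [-0.051  0.006 -0.026] twist 0.006 | j6 -0.01
```

View pics/scene15.png

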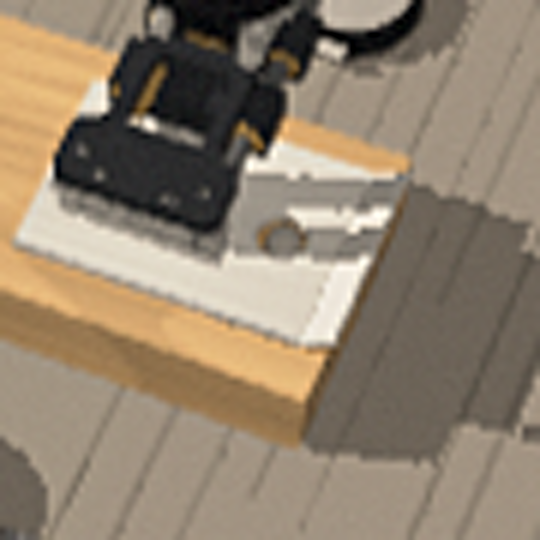

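The pin shows through the hole at (287,235), and the grip is now what holds the plate up. Releasing.

```bash
python3 -m creep '[[[0,0,0],0,0.18],[[0,0,0],0,0.25],[[0,0,0],0,0.3],[[0,0,0],0,0.3]]'
python3 - <<'E'
from station import vision
import numpy as np,cv2
c=vision.camera("scene");np.savez("scene16.npz",**c)
cv2.imwrite(f"pics/scene16.png",cv2.resize(c["img"][170:260,310:400,::-1],None,fx=6,fy=6,interpolation=cv2.INTER_CUBIC))
E
python3 tilt.py scene16 .0267;python3 g.py .5646 .0400 .0745 91
```

```text
time_s: 23.0
ee_pos: [0.5645, 0.0425, 0.0736]
eef_rot: [3.141, 0.0, 1.589]
force: [1.1, -0.3, -0.1]
grip_width: 0.0279
-50 30 0.0511 x 0.523..0.609
-40 29 0.0514 x 0.584..0.610
-30 26 0.052 x 0.589..0.611
-20 26 0.0511 x 0.588..0.610
-10 27 0.0516 x 0.589..0.608
0 26 0.0516 x 0.586..0.609
10 26 0.0522 x 0.590..0.608
20 27 0.0506 x 0.589..0.608
30 66 0.0515 x 0.520..0.609
40 109 0.0515 x 0.518..0.609
50 98 0.0517 x 0.519..0.607
60 105 0.0513 x 0.519..0.607
70 117 0.0514 x 0.519..0.606
80 99 0.0531 x 0.520..0.606
90 76 0.0587 x 0.520..0.609
t=23.05 pos [0.5645 0.0425 0.0736] rot [179.99  -0.    91.04] F [ 0.9  0.5 -0.2] w 0.0281 -> shift [-0.05   0.002 -0.019] twist 0.005 | j6 -0.01
```

View pics/scene16.png

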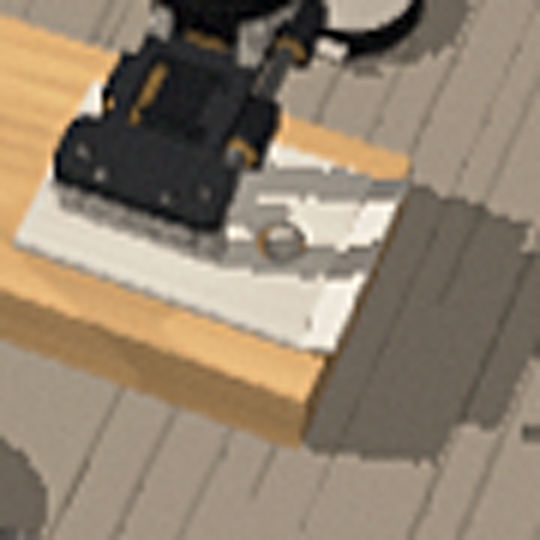

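It's flat at z≈0.051 along its whole length, with the pin in the hole. I'll retreat and do the final check of everything.

```bash
python3 -m creep '[[[0,0,-0.05],0,0.35],[[0,0,-0.3],0,0.4],[[0,0,-0.8],0,0.4],[[0,0,-1.5],0,0.4],[[0,0,-2.2],0,0.4],[[0,0,-2.8],0,0.4],[[0,0,-3],0,0.4],[[0,0,-3],0,0.4]]' && python3 -m creep '[[[-0.3,-0.3,0],0,0.4],[[-0.9,-0.8,0],0,0.4],[[-1.6,-1.4,0],0,0.4],[[-2.4,-2,0],0,0.4],[[-3,-2.6,0],0,0.4],[[-3.5,-3,0],0,0.4],[[-3.8,-3.2,0],0,0.4],[[-3.8,-3.2,0],0,0.4],[[-3.8,-3.2,0],0,0.4]]'
python3 - <<'E'
from station import vision
import numpy as np,cv2
for n in ("scene","top"):
    c=vision.camera(n);np.savez(n+"17.npz",**c)
    cv2.imwrite(f"pics/{n}17.png",c["img"][...,::-1])
    d=np.load(n+"0.npz")["img"].astype(int);df=(abs(c["img"].astype(int)-d).max(-1)>60).astype(np.uint8)*255
    cv2.imwrite(f"pics/{n}17d.png",df)
cv2.imwrite("pics/top17z.png",cv2.resize(c["img"][170:270,250:400,::-1],None,fx=5,fy=5,interpolation=cv2.INTER_CUBIC))
E
python3 tilt.py scene17 .0267
```

```text
time_s: 23.85
ee_pos: [0.5648, 0.0425, 0.2249]
eef_rot: [3.139, 0.0, 1.589]
force: [-0.1, 0.7, -0.6]
grip_width: 0.038
time_s: 24.75
ee_pos: [0.4078, -0.1501, 0.2226]
eef_rot: [-3.14, -0.001, 1.588]
force: [0.9, -0.9, 0.6]
grip_width: 0.0378
-50 75 0.0511 x 0.521..0.610
-40 108 0.0514 x 0.521..0.608
-30 96 0.0514 x 0.520..0.610
-20 78 0.0514 x 0.521..0.609
-10 78 0.0521 x 0.521..0.609
0 74 0.0514 x 0.518..0.610
10 82 0.0517 x 0.519..0.611
20 99 0.0518 x 0.521..0.608
30 109 0.0516 x 0.518..0.607
40 105 0.0512 x 0.520..0.608
50 102 0.0511 x 0.519..0.607
60 105 0.0514 x 0.519..0.608
70 119 0.0516 x 0.520..0.607
80 113 0.0535 x 0.519..0.609
90 68 0.0578 x 0.518..0.607
```

View pics/scene17.png

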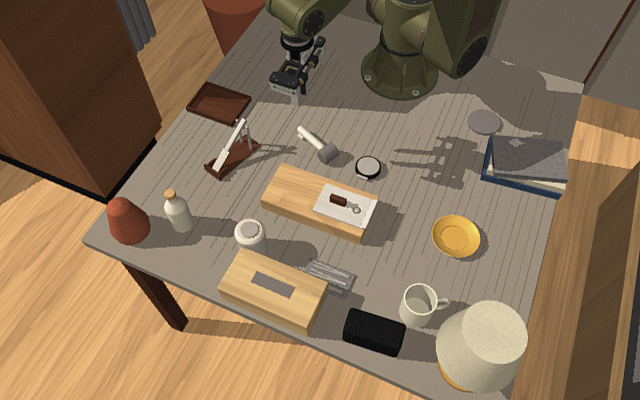

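View pics/scene17d.png

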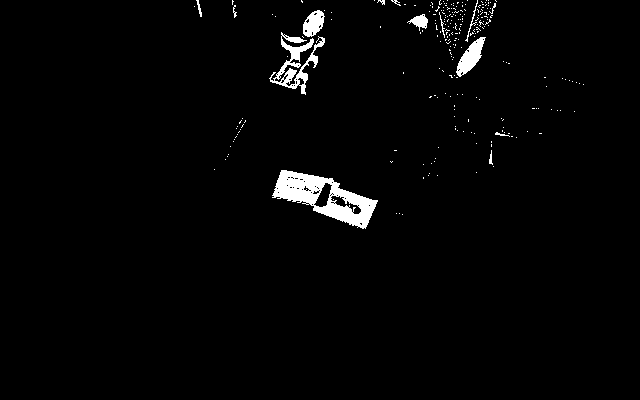

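View pics/top17z.png

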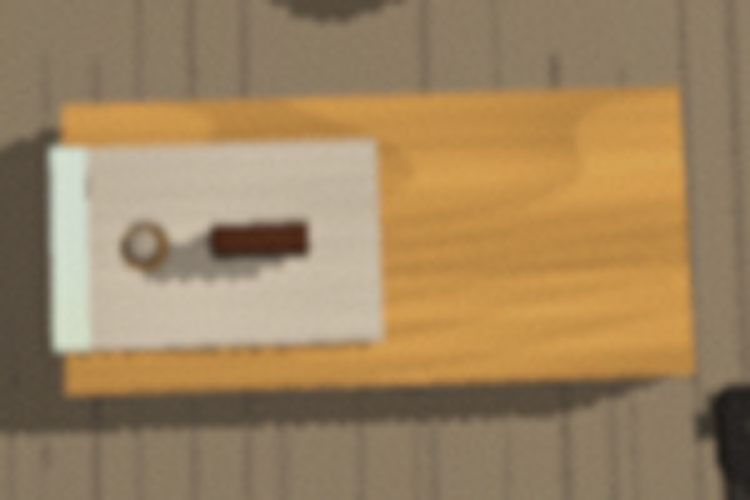

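The cover is home and flat, with the pin centred in the hole at (145,245) in the zoomed top view. Only the cover changed in the difference image, apart from the robot and its shadow and a thin line at the spatula's edge. Handing in.

```bash
python3 -c "
from station import ctrl,telemetry
print(telemetry.get_obs()['joint_vel'].round(3)); print(ctrl.hand_in())"
```

```text
[ 0.005 -0.002 -0.003  0.001  0.001 -0.003]
the job is handed in; nothing more can be done
None
```

I dipped the spatula, put it back on its rest, closed the box with the cover, and handed the job in at about 25 s of the 61 s allowed.

- **Spatula:** I gripped it at its balance point and dipped the blade tip about 16 mm into the well without touching anything. Back on the rest, it measures within about 2 mm of where it lay, and the before/after picture shows only a thin line along its edge.
- **Cover:** I slid it by its handle, turning it into line with the box. It caught on the pin once and the handle slipped about 14 mm in the grip. To free it I raised the plate a few millimetres. For about 13 mm of travel it was probably off the deck entirely, with the rear edge about 5 mm up and the front just clear of the pin. It then settled back on the deck and pin, slid on, and dropped over the pin.
- **Last checks:** the cover's top measures about 51–52 mm along its whole flat length, so it lies flat, and the pin is centred in the hole. The bystanders show no change in the scene camera picture. The highest contact force I read was about 17 N, and the gripper was well clear when I handed in.

The brief lift is the one thing that might count against "without lifting it away".

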